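Press a filter cassette shut: four clicks on the ratchet press, and hold

ROBOT

A 6-joint arm with a two-finger parallel gripper is mounted at the origin on a cart in front of the work surface, level with it; the furniture and walls round the work are solid. World frame = base frame: x ahead of the robot, y to its left, z up, the work surface at z = 0. Lengths are in m, angles in rad, forces in N, time in s.
With the tool pointing down it reaches from about 0.35 to 0.8 m from the base axis. Payload 7.3 kg.
Tool frame: the origin (TCP) lies between the finger pads; the fingertips stand 25 mm ahead of it and the grasp point (between the pads) lies 6 mm ahead of it (r.tip_extent is the distance from the TCP to the fingertips, in m); z points along the fingers, y is the direction in which the jaws open and shut (so a half turn about z gives the same grasp; the last joint's range is limited). The gripper opens to 85 mm and grips with 20 to 120 N. Pads are 22 mm wide; open, the fingers measure 114 mm over their backs; the gripper's body (76 mm by 85 mm) begins 54 mm behind the grasp point. The pads swing forward as they close: fully open they stand 13 mm farther back than shut.
Start: joints at [1.198, 0.342, 1.524, -0, 1.275, -0.146], TCP at [0.118, 0.512, 0.256] pointing down, gripper open.
Joint ranges: [-2.53, 2.53], [-0.77, 2.02], [0.04, 2.7], [-1, 4.14], [0.28, 2.66], [-3.11, 3.11]. Speed limits (rad/s): [2.57, 2.57, 3.14, 3.14, 3.14, 3.14].

INTERFACE

Orientations are given as a unit quaternion [x, y, z, w].
In Python, from workcell import r, command_gripper, optics gives the robot as it stands. The module is installed in compiled form; this text tells all that it offers. Calls block until the motion is done:
- r.reach(position, orientation): joint-space move of the TCP to a pose.
- r.move_straight(position, orientation=None, speed=0.15, max_force=None): straight line of the TCP; orientation=None keeps the orientation; speed is the mean speed in m/s. With max_force (N) it stops when the force on the tool has changed by that much, and returns True; else False.
- r.movej(angles): joint-space move.
- command_gripper(opening, force=None): finger opening in m; force is the grip in N (None keeps the last); returns when the fingers have stopped.
- r.hold(seconds).
- r.solve_ik(position, orientation): joint angles nearest the present ones, or None.
- r.read_state(): the state.
- optics.get_image(name): name is "scene" or "side" or "wrist"; returns (picture, depth): 384x512x3 uint8, red, green, blue; 384x512 float32, m along the optical axis (not along the pixel's ray), 0 where there is no reading.
- optics.camera_model(name): a dict with "K" (3x3 intrinsics, pixels), "R" (3x3) and "t" (3): a world point X has camera coordinates R X + t; the wrist camera has in their place "tool_from_camera" (4x4, takes a point from camera to tool coordinates, whose origin is the TCP and whose axes are the flange's). Camera axes: x right, y down, z forward; pixel columns grow to the right and rows downward; lengths in m; the calibration is good to about 2 mm. A picture is of the moment at which its call begins: read the wrist's pose just before it. camera_model takes no time and is no camera call.
A pose or a line that the arm cannot do raises r.PlanningError and nothing moves.
- r.finish_job(): hands the job in, once; it reports no verdict.
The state is a dict: "time_s": time; "joint_positions": joint angles; "dq": joint speeds; "tau": joint torques, N m; "eef_pos": TCP position; "eef_rot": TCP orientation; "contact_force": force on the tool from outside, world axes, zero at the start; "torque": the same for the moment, N m; "grip_width": finger opening in m.
Only numpy, scipy, OpenCV 4.12 (cv2) and the standard library are available. Lean on these libraries where they do the work, as an engineer would, in place of code of your own. Each camera call takes 0.05 s, during which the arm holds its last target.

TASK

The little lever press on the bench has a filter cassette in its nest, but somebody left its ratchet part-way on: push the red release plunger all the way down until the lever has sprung back up to its stop, then take the lever by its black grip and bring it down to the fourth click, counted from the stop and not as far as a fifth, so that the cassette's cap is pressed home. Finish still holding the lever there against its spring, a little past the click and not sunk back on to the pawl; the program ends while you are holding it. Leave the other things on the bench where they are.

Things in the scene. Friction and masses are not known exactly. Their poses are not given: they have to be found in the camera images.
- press: fixed grey bench press, base 180 x 120 mm. Origin on the bench under the lever's shaft, which is 138 mm up and runs along the press's y. Axes: +x from nest to column (away from the robot), +y to the lever's side, z up. Head: x -42 to 92, y -23 to 23 mm, top at 164 mm; ram through it to 186 mm; toothed sector on the -y side. It starts one or two clicks on.
- lever (a joint): lever angle, rad: 0 = up at its stop (rod 68 deg above level, leaning to the press's -x), growing as the grip comes down towards the robot. The pawl clicks in on reaching 0.2, 0.4, 0.6, 0.8, 1.0; let go, the lever rests back on it there. The pull felt at the grip is 3 to 5 N and dips by 2 to 4 N at each click. A spring returns the lever to 0 when the pawl is lifted.
- grip_center (a point): middle of the black round grip at the lever's end, free to revolve on its pin: 21 mm thick, 66 mm long, along the press's y (its centre 82 mm to the +y side of the press's origin; the steel rod is at 35 mm). It moves on a circle about the shaft: in the press's frame x = -130 cos(68 deg - q), z = 138 + 130 sin(68 deg - q) mm at lever angle q.
- plunger (a joint): travel of the red release plunger, m: 0 = up, 0.008 = fully down. It lifts the pawl clear of the teeth as long as it is down; about 8 to 11 N to push fully down; it springs back up.
- plunger_top (a point): middle of the top of the red plunger button, 21 mm across, pressed straight down; 86 mm behind (+x) and 29 mm to the -y side of the press's origin, 228 mm above the bench when up.
- cap (a joint): how far the cassette's cap has been pushed down, m: 0 = standing proud, 0.0025 = home. The press's foot reaches it between the third and the fourth click.
- tube_rack: blue tube rack, 56 x 170 x 84 mm, bystander; origin under its middle
- tip_box: clear tip box, 76 x 114 x 70 mm, bystander; origin under its middle
- timer: white timer, 66 x 62 x 19 mm, bystander; origin under its middle
- petri_dish: clear dish, 61 mm across, 14 mm high, bystander; origin under its middle
- spare_cassette_1: closed filter cassette, 40 mm across, 28 mm high, bystander; origin under its middle
- spare_cassette_2: closed filter cassette, 40 mm across, 28 mm high, bystander; origin under its middle

How it is judged:
By the outcome, as a careful person would: the job done as asked, in the order asked, and still so for the second after the job is handed in, while the arm keeps its last pose, push and grip.
It also fails if it takes over 61 s, if anything falls off the work surface, if the arm or the gripper's body presses on something with over 40 N, if the wrist force passes 120 N, or if a joint passes its speed limit or range.

## Working session

There is one attempt and no reset: what is moved stays moved. The work goes in short steps, each a Python script; the robot and the scene stay as the last script left them, time stands still between calls to the robot, and variables do not carry over. Pictures are saved under pics/ and viewed, and the job is handed in when it is done.

```bash
ls; mkdir -p pics; python3 - <<'E'
from workcell import r, optics
import numpy as np, cv2
s=r.read_state(); print({k:np.round(v,3) for k,v in s.items()}, r.tip_extent)
for n in ["scene","side"]:
    im,d=optics.get_image(n); cv2.imwrite(f"pics/{n}0.png",im[:,:,::-1]); np.savez(f"pics/{n}0.npz",im=im,d=d)
    m=optics.camera_model(n); print(n,np.round(m["K"],1),np.round(-m["R"].T@m["t"],3),np.round(m["R"],2))
E
```

```text
pics
{'time_s': np.float64(0.0), 'joint_positions': array([ 1.198,  0.343,  1.525,  0.   ,  1.275, -0.146]), 'dq': array([-0.   , -0.   ,  0.001, -0.002, -0.001, -0.001]), 'tau': array([-2.0000e-03, -4.3369e+01, -2.4601e+01, -0.0000e+00,  8.0000e-03,
        0.0000e+00]), 'eef_pos': array([0.118, 0.511, 0.256]), 'eef_rot': array([ 0.113,  0.994, -0.001, -0.   ]), 'contact_force': array([-1.21 ,  1.019,  0.466]), 'torque': array([ 0.057, -0.003,  0.03 ]), 'grip_width': np.float64(0.085)} 0.025
scene [[362.    0.  257.7]
 [  0.  362.  199.8]
 [  0.    0.    1. ]] [-0.627 -0.518  0.788] [[ 0.46 -0.89 -0.03]
 [-0.37 -0.16 -0.92]
 [ 0.81  0.43 -0.4 ]]
side [[350.4   0.  259. ]
 [  0.  350.4 187.5]
 [  0.    0.    1. ]] [0.509 1.007 0.893] [[-1.   -0.08 -0.  ]
 [-0.05  0.63 -0.78]
 [ 0.06 -0.77 -0.63]]
```

View pics/scene0.png

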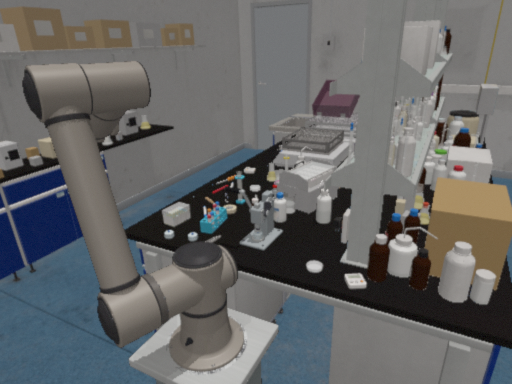

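View pics/side0.png

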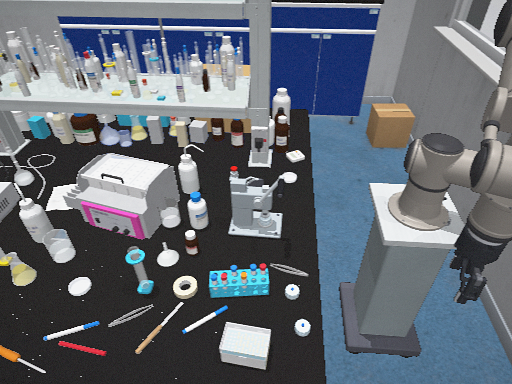

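```bash
cat > h.py <<'E'
import numpy as np, cv2
from workcell import r, optics, command_gripper
def pts(n,d):
    m=optics.camera_model(n);K=np.array(m["K"]);R=np.array(m["R"]);t=np.array(m["t"])
    v,u=np.mgrid[:384,:512]
    c=np.stack([(u-K[0,2])/K[0,0]*d,(v-K[1,2])/K[1,1]*d,d],-1)
    return (c-t)@R
def proj(n,X):
    m=optics.camera_model(n);c=np.array(m["R"])@np.array(X)+m["t"];p=np.array(m["K"])@c;return p[:2]/p[2]
E
python3 - <<'E'
from h import *
out=[]
for n,(x,y) in {"scene":(225,180),"side":(215,155)}.items():
    z=np.load(f"pics/{n}0.npz");im=z["im"];P=pts(n,z["d"])
    c=cv2.resize(im[y:y+85,x:x+75],None,fx=5,fy=5,interpolation=cv2.INTER_CUBIC);out.append(c)
    hsv=cv2.cvtColor(im,cv2.COLOR_RGB2HSV)
    red=((hsv[...,0]<8)|(hsv[...,0]>172))&(hsv[...,1]>120)
    m=np.zeros_like(red);m[y:y+85,x:x+75]=1
    for v,u in np.argwhere(red&m): print(n,u,v,P[v,u].round(3))
    # top face of base, mid-height bits
    sub=m&(P[...,2]>.1)&(P[...,2]<.3)
    print(n,np.median(P[sub],0),P[sub].min(0),P[sub].max(0))
cv2.imwrite("pics/c0.png",np.hstack(out)[:,:,::-1])
E
```

```text
scene 226 184 [1.085 0.615 0.005]
scene 227 184 [1.095 0.614 0.002]
scene 273 184 [1.198 0.354 0.005]
scene 274 184 [1.212e+00 3.540e-01 1.000e-03]
scene 225 185 [1.048 0.597 0.015]
scene 226 185 [1.05  0.592 0.015]
scene 227 185 [1.062 0.593 0.011]
scene 228 185 [1.075 0.594 0.005]
scene 272 185 [1.188 0.356 0.002]
scene 273 185 [0.667 0.101 0.228]
scene 274 185 [0.659 0.092 0.233]
scene 275 185 [0.666 0.091 0.23 ]
scene 276 185 [0.667 0.087 0.231]
scene 225 186 [0.511 0.241 0.258]
scene 226 186 [0.509 0.234 0.26 ]
scene 227 186 [0.514 0.233 0.258]
scene 228 186 [0.517 0.23  0.258]
scene 272 186 [0.665 0.104 0.224]
scene 273 186 [0.653 0.094 0.23 ]
scene 274 186 [0.657 0.091 0.229]
scene 275 186 [0.658 0.087 0.229]
scene 276 186 [0.66  0.083 0.229]
scene 225 187 [0.508 0.238 0.255]
scene 272 187 [ 1.173  0.349 -0.004]
scene 273 187 [0.656 0.095 0.224]
scene 274 187 [0.658 0.091 0.224]
scene 275 187 [0.662 0.089 0.223]
scene 276 187 [0.657 0.082 0.226]
scene [0.60121479 0.11496501 0.15753023] [ 0.0299452  -0.0784193   0.10006208] [0.98634324 0.41622259 0.28150678]
side 231 166 [ 0.73
[... 563 characters left out ...]
33 168 [0.667 0.096 0.227]
side 234 168 [0.663 0.1   0.23 ]
side 235 168 [0.66  0.099 0.229]
side 236 168 [0.657 0.1   0.23 ]
side 237 168 [0.654 0.095 0.227]
side 231 169 [0.674 0.097 0.223]
side 232 169 [0.67  0.102 0.227]
side 233 169 [0.666 0.104 0.228]
side 234 169 [0.663 0.1   0.226]
side 235 169 [0.66  0.103 0.228]
side 236 169 [0.657 0.099 0.225]
side 237 169 [0.654 0.098 0.225]
side 231 170 [ 0.727 -0.196  0.002]
side 232 170 [0.67  0.103 0.224]
side 233 170 [0.666 0.106 0.226]
side 234 170 [0.663 0.105 0.225]
side 235 170 [0.66  0.104 0.225]
side 236 170 [0.657 0.103 0.224]
side [0.60212383 0.14520601 0.16476807] [0.49998556 0.08318722 0.10005523] [0.67743384 0.25064323 0.25965443]
```

View pics/c0.png

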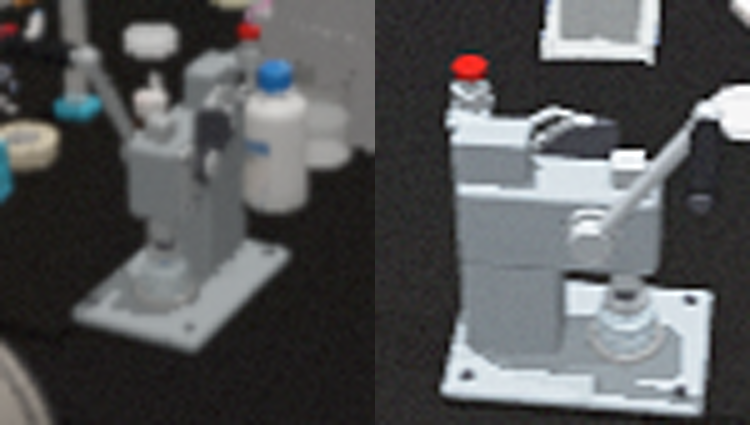

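```bash
python3 - <<'E'
from h import *
for n,(x,y) in {"scene":(225,180),"side":(215,155)}.items():
    z=np.load(f"pics/{n}0.npz");im=z["im"];P=pts(n,z["d"])
    g=(im.min(-1)>90)
    m=np.zeros(g.shape,bool);m[y:y+90,x:x+75]=1
    for lo,hi in [(.008,.03),(.155,.172)]:
        k=(m&g&(P[...,2]>lo)&(P[...,2]<hi)&(P[...,0]<.75)&(P[...,1]>.0)&(P[...,1]<.22)&(P[...,0]>.4)).astype(np.uint8)
        nn,lab,st,_=cv2.connectedComponentsWithStats(k)
        j=1+st[1:,4].argmax(); q=P[lab==j]
        print(n,lo,len(q),np.median(q[:,2]),cv2.minAreaRect((q[:,:2]*1000).astype(np.float32)))
        print(cv2.boxPoints(cv2.minAreaRect((q[:,:2]*1000).astype(np.float32))).round())
    # dark grip
    k=m&(im.max(-1)<70)&(P[...,2]>.17)&(P[...,2]<.3)&(P[...,0]<.62)&(P[...,0]>.35)&(P[...,1]>.12)&(P[...,1]<.3)
    q=P[k];print("grip",len(q),q.mean(0) if len(q) else 0)
    if len(q): print(np.percentile(q,[5,95],0).round(3), np.linalg.svd(q-q.mean(0),full_matrices=0)[2][0])
E
```

```text
scene 0.008 450 0.017880742086938343 ((591.4227294921875, 123.8446044921875), (120.41617584228516, 183.48281860351562), 88.13671875)
[[498.  67.]
 [681.  61.]
 [685. 181.]
 [502. 187.]]
scene 0.155 102 0.16445435470295994 ((575.6278686523438, 134.79901123046875), (93.10392761230469, 59.800357818603516), 23.234952926635742)
[[521. 144.]
 [545.  89.]
 [630. 126.]
 [607. 181.]]
grip 67 [0.50456474 0.2037443  0.25100403]
[[0.499 0.177 0.241]
 [0.512 0.235 0.258]] [ 0.00531842 -0.9999659  -0.00631728]
side 0.008 875 0.016307875098867206 ((591.4539184570312, 127.20782470703125), (122.9548110961914, 179.6571502685547), 88.21160125732422)
[[500.  69.]
 [679.  63.]
 [683. 186.]
 [504. 191.]]
side 0.155 294 0.16348547358758353 ((608.263427734375, 126.76686096191406), (66.93450164794922, 119.93663024902344), 77.33837127685547)
[[542. 107.]
 [659.  81.]
 [674. 146.]
 [557. 173.]]
grip 113 [0.51018304 0.21619285 0.25323636]
[[0.501 0.184 0.246]
 [0.52  0.243 0.258]] [-0.02549775  0.99966434 -0.0045904 ]
```

```bash
python3 - <<'E'
from h import *
A=[]
for n in ["scene","side"]:
    z=np.load(f"pics/{n}0.npz");P=pts(n,z["d"])[z["d"]>0];A.append(P)
P=np.vstack(A)
k=(P[:,0]>.3)&(P[:,0]<1)&(P[:,1]>-.4)&(P[:,1]<.6)&(P[:,2]>.15)&(P[:,2]<1.2)
H={}
for p in P[k]:
    c=(int(p[0]//.1),int(p[1]//.1)); a=H.setdefault(c,[]); a.append(p[2])
for c in sorted(H): 
    if len(H[c])>15: print(c,len(H[c]),round(min(H[c]),2),round(max(H[c]),2))
def q(a): a=np.radians(a); return [np.cos(a),np.sin(a),0,0]
for a in (44.1,134.1):
  for p in ([.664,.094,.35],[.664,.094,.24],[.533,.21,.26],[.45,.21,.17]):
    s=r.solve_ik(p,q(a)); print(a,p,None if s is None else np.round(s,2))
E
```

```text
(5, -4) 4232 0.15 0.89
(5, -3) 4684 0.15 0.89
(5, -2) 310 0.15 0.66
(5, 0) 119 0.15 0.19
(5, 1) 586 0.15 0.26
(5, 2) 136 0.24 0.26
(6, -4) 1899 0.15 0.89
(6, -3) 2253 0.15 0.72
(6, -2) 1628 0.15 0.69
(6, 0) 175 0.15 0.23
(6, 1) 533 0.15 0.23
(7, -4) 1657 0.15 0.82
(7, -3) 762 0.31 0.82
(7, -2) 1294 0.27 0.66
(8, -4) 461 0.32 0.48
(8, -3) 790 0.31 0.51
(8, -2) 1286 0.27 0.66
(8, -1) 145 0.15 0.22
(8, 0) 75 0.15 0.19
(8, 3) 19 0.15 0.17
(8, 4) 61 0.15 0.17
(9, -4) 194 0.31 0.49
(9, -3) 636 0.31 0.52
(9, -2) 1350 0.27 0.66
(9, 0) 649 0.15 0.2
(9, 1) 746 0.15 0.2
(9, 4) 46 0.15 0.17
44.1 [0.664, 0.094, 0.35] [ 0.03  0.6   0.86 -0.    1.68  0.06]
44.1 [0.664, 0.094, 0.24] [ 0.03  0.63  1.09 -0.    1.42  0.06]
44.1 [0.533, 0.21, 0.26] [ 0.24  0.43  1.38 -0.    1.33  0.27]
44.1 [0.45, 0.21, 0.17] [ 0.28  0.38  1.73 -0.    1.03  0.31]
134.1 [0.664, 0.094, 0.35] [ 0.03  0.6   0.86 -0.    1.68 -3.08]
134.1 [0.664, 0.094, 0.24] [ 0.03  0.63  1.09 -0.    1.42 -3.08]
134.1 [0.533, 0.21, 0.26] [ 0.24  0.43  1.38 -0.    1.33 -2.87]
134.1 [0.45, 0.21, 0.17] [ 0.28  0.38  1.73 -0.    1.03 -2.83]
```

```bash
cat >> h.py <<'E'
def qd(a=44.1): a=np.radians(a); return [np.cos(a),np.sin(a),0,0]
from scipy.spatial.transform import Rotation as Rn
def wpts(name):
    s=r.read_state(); im,d=optics.get_image("wrist"); m=optics.camera_model("wrist");K=np.array(m["K"]);T=np.array(m["tool_from_camera"])
    v,u=np.mgrid[:384,:512]
    c=np.stack([(u-K[0,2])/K[0,0]*d,(v-K[1,2])/K[1,1]*d,d],-1)
    P=c@T[:3,:3].T+T[:3,3]; P=P@Rn.from_quat(s["eef_rot"]).as_matrix().T+s["eef_pos"]
    cv2.imwrite(f"pics/{name}.png",im[:,:,::-1]); np.savez(f"pics/{name}.npz",im=im,P=P,d=d)
    return im,d,P
def st(msg=""):
    s=r.read_state(); print(msg,round(float(s["time_s"]),2),np.round(s["eef_pos"],4),"F",np.round(s["contact_force"],1),"w",round(float(s["grip_width"]),4)); return s
E
python3 - <<'E'
from h import *
p=r.read_state()["eef_pos"]
r.move_straight([p[0],p[1],.40],speed=.3)
r.reach([.60,.13,.42],qd())
st(); print(np.round(optics.camera_model("wrist")["tool_from_camera"],3))
im,d,P=wpts("w1")
hsv=cv2.cvtColor(im,cv2.COLOR_RGB2HSV)
red=((hsv[...,0]<8)|(hsv[...,0]>172))&(hsv[...,1]>120)&(P[...,2]>.2)&(P[...,2]<.26)
print(red.sum(),P[red].mean(0),np.median(P[red],0),np.percentile(P[red],[2,98],0))
E
```

```text
2.92 [0.5996 0.1311 0.4202] F [-0.9 -0.7  0.6] w 0.0854
[[-0.001 -0.961 -0.275  0.07 ]
 [ 1.    -0.001  0.001 -0.   ]
 [-0.001 -0.275  0.961 -0.117]
 [ 0.     0.     0.     1.   ]]
210 [0.66672766 0.09560848 0.22719357] [0.6663331  0.09535584 0.22730859] [[0.65776484 0.08652865 0.22454448]
 [0.67603265 0.10429712 0.22899637]]
```

View pics/w1.png

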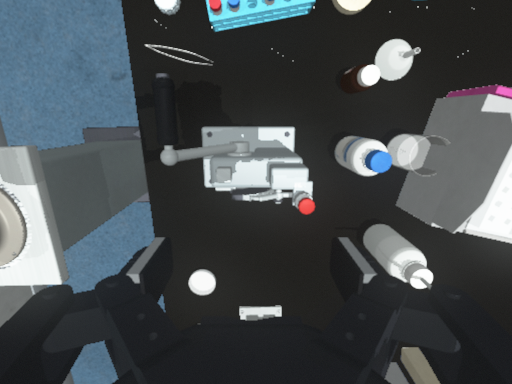

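```bash
python3 - <<'E'
from h import *
z=np.load("pics/w1.npz");im,P=z["im"],z["P"]
m=np.zeros(im.shape[:2],bool);m[70:150,140:190]=1
k=m&(P[...,2]>.21)&(P[...,2]<.3)
dark=k&(im.max(-1)<75)
q=P[dark];print(dark.sum(),q.mean(0),np.percentile(q,[3,50,97],0).round(4))
rod=(im.min(-1)>90)&(P[...,2]>.14)&(P[...,2]<.3);rod[:140]=0;rod[165:]=0;rod[:,:160]=0;rod[:,230:]=0
q=P[rod];print(rod.sum(),np.percentile(q,[3,50,97],0).round(4));l=np.polyfit(q[:,0],q[:,2],1);print(np.degrees(np.arctan(l[0])))
command_gripper(0.0,30)
r.reach([.666,.095,.285],qd()); st()
hit=r.move_straight([.666,.095,.235],speed=.02,max_force=5); s=st(hit)
E
```

```text
1427 [0.51527878 0.21075198 0.25304676] [[0.5046 0.179  0.2449]
 [0.516  0.2113 0.2541]
 [0.5234 0.2409 0.2566]]
972 [[0.5072 0.1411 0.1562]
 [0.5384 0.1627 0.2145]
 [0.5684 0.1718 0.2542]]
-59.507223474036344
 4.41 [0.6663 0.0952 0.2865] F [0.2 0.5 0.5] w -0.0003
True 5.99 [0.6661 0.095  0.2515] F [-0.1 -0.3  3.8] w 0.0001
```

```bash
python3 - <<'E'
from h import *
for z in np.arange(.250,.236,-.001):
    r.move_straight([.666,.095,z],speed=.02); s=st(round(z,4))
    if s["contact_force"][2]>16: break
r.hold(.6); st("hold")
im,d=optics.get_image("side");cv2.imwrite("pics/s1.png",cv2.resize(im[130:250,200:330],None,fx=5,fy=5,interpolation=cv2.INTER_CUBIC)[:,:,::-1])
P=pts("side",d);m=np.zeros(d.shape,bool);m[155:240,215:290]=1
k=m&(im.max(-1)<70)&(P[...,2]>.17)&(P[...,2]<.3)&(P[...,0]<.62)&(P[...,0]>.35)&(P[...,1]>.12)&(P[...,1]<.3)
q=P[k];print("grip",len(q),q.mean(0),np.percentile(q,[5,95],0).round(3))
E
```

```text
0.25 6.24 [0.6663 0.095  0.2512] F [-2.1  0.1  8.4] w 0.0001
0.249 6.49 [0.6664 0.095  0.2508] F [0.1 0.2 8.1] w 0.0
0.248 6.74 [0.6664 0.095  0.2495] F [-0.7 -0.2  6.3] w -0.0002
0.247 6.99 [0.6664 0.095  0.2486] F [-1.3 -0.2  6.5] w -0.0001
0.246 7.24 [0.6664 0.095  0.2477] F [-2.  -0.6  8.5] w -0.0003
0.245 7.49 [0.6664 0.095  0.2467] F [-2.3  0.6  8.8] w 0.0002
0.244 7.74 [0.6664 0.095  0.2459] F [-2.4  0.2  9.2] w -0.0
0.243 7.99 [0.6664 0.095  0.2456] F [-2.7 -0.9  9.6] w -0.0001
0.242 8.24 [0.6664 0.095  0.2455] F [-4.5  0.2 15.4] w -0.0001
0.241 8.49 [0.6664 0.095  0.2455] F [-4.9 -0.6 19.5] w -0.0001
hold 9.09 [0.6664 0.095  0.2455] F [-5.6 -0.4 18.8] w 0.0
grip 114 [0.53230896 0.21484764 0.26574055] [[0.523 0.183 0.259]
 [0.542 0.242 0.27 ]]
```

View pics/s1.png

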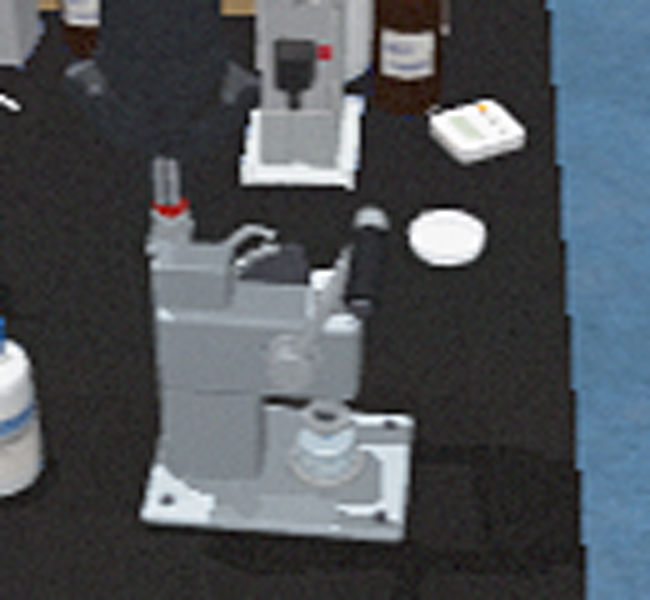

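```bash
python3 - <<'E'
from h import *
r.move_straight([.666,.095,.34],speed=.15)
command_gripper(.06,40)
r.reach([.534,.211,.345],qd())
st("above")
im,d,P=wpts("w2")
m=(im.max(-1)<75)&(P[...,2]>.24)&(P[...,2]<.29)&(abs(P[...,0]-.534)<.03)&(abs(P[...,1]-.21)<.06)
q=P[m];print(len(q),q.mean(0) if len(q) else 0, np.percentile(q,[3,97],0) if len(q) else 0)
E
```

```text
above 11.28 [0.5348 0.2106 0.3453] F [ 1.1 -0.2  0.7] w 0.06
2067 [0.53547771 0.21290546 0.26565674] [[0.52603416 0.17975304 0.25899308]
 [0.5448178  0.24387388 0.2686549 ]]
```

View pics/w2.png

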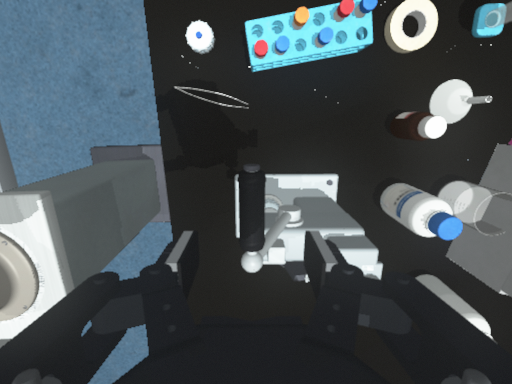

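```bash
python3 - <<'E'
from h import *
h=r.move_straight([.535,.212,.2645],speed=.08,max_force=8); st(("down",h))
if not h:
    command_gripper(.0,40); st("closed")
im,d=optics.get_image("side");cv2.imwrite("pics/s2.png",cv2.resize(im[130:250,200:330],None,fx=5,fy=5,interpolation=cv2.INTER_CUBIC)[:,:,::-1])
E
```

```text
('down', False) 12.49 [0.5353 0.2121 0.2651] F [-0.5 -0.2 -0.1] w 0.0602
closed 12.93 [0.5353 0.212  0.2649] F [0.7 0.6 0.7] w 0.0195
```

View pics/s2.png

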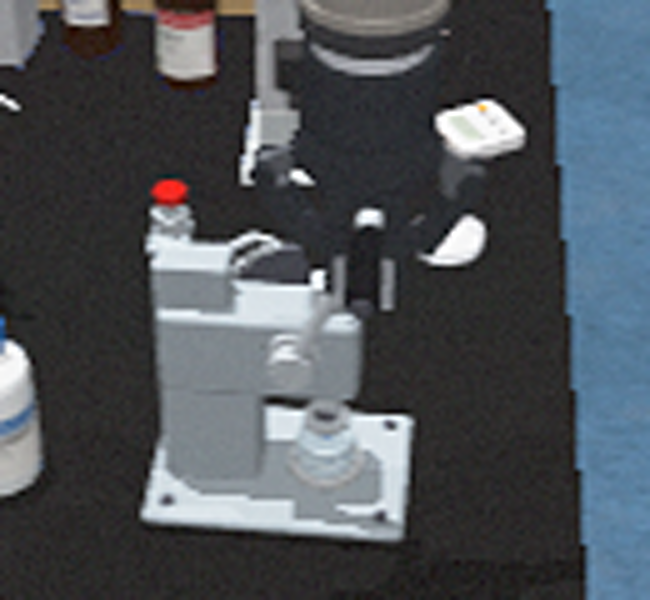

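```bash
cat >> h.py <<'E'
import json
A0=np.radians(68);YAW=-.032
P0=np.array([.535,.212,.2645])
def gp(q):
    a=A0-q; dx=-.13*(np.cos(a)-np.cos(A0)); dz=.13*(np.sin(a)-np.sin(A0))
    return P0+[dx*np.cos(YAW),dx*np.sin(YAW),dz]
def qact(p):
    # angle from measured tcp, assuming P0 is q=0
    dx=(p[0]-P0[0])/np.cos(YAW)-.13*np.cos(A0); dz=p[2]-P0[2]+.13*np.sin(A0)
    return A0-np.arctan2(dz,-dx), np.hypot(dx,dz)
def step(q,v=.03):
    r.move_straight(gp(q),speed=v)
    F=[];
    for _ in range(4): r.hold(.02); F.append(r.read_state()["contact_force"])
    s=r.read_state();F=np.mean(F,0);a=A0-q
    t=np.array([-np.sin(a),0,-np.cos(a)]);n=np.array([-np.cos(a),0,np.sin(a)])
    qa,R=qact(s["eef_pos"])
    print(f"{q:.3f} t{s['time_s']:.2f} qa{qa:.3f} R{R*1e3:.1f} Ft{-F@t:.1f} Fn{F@n:.1f} Fy{F[1]:.1f} w{s['grip_width']*1e3:.1f}")
    return -F@t
E
python3 - <<'E'
from h import *
for q in np.arange(.02,.521,.02): step(q)
E
```

```text
0.020 t13.29 qa0.018 R130.2 Ft2.6 Fn2.2 Fy0.3 w19.4
0.040 t13.61 qa0.040 R130.2 Ft2.4 Fn3.5 Fy0.7 w19.6
0.060 t13.93 qa0.060 R130.1 Ft2.9 Fn4.2 Fy0.6 w19.8
0.080 t14.24 qa0.080 R130.1 Ft2.8 Fn4.3 Fy0.7 w19.9
0.100 t14.56 qa0.100 R130.1 Ft2.9 Fn4.2 Fy0.4 w19.7
0.120 t14.88 qa0.120 R130.1 Ft3.0 Fn4.8 Fy0.3 w19.6
0.140 t15.19 qa0.141 R130.1 Ft2.4 Fn4.9 Fy0.8 w19.7
0.160 t15.51 qa0.160 R130.1 Ft3.1 Fn4.6 Fy0.6 w20.0
0.180 t15.82 qa0.190 R130.1 Ft-1.9 Fn5.5 Fy0.6 w19.6
0.200 t16.14 qa0.200 R130.0 Ft0.1 Fn4.8 Fy0.6 w19.8
0.220 t16.46 qa0.216 R130.0 Ft2.0 Fn4.9 Fy-0.1 w19.6
0.240 t16.77 qa0.235 R130.0 Ft2.6 Fn5.1 Fy0.5 w19.5
0.260 t17.09 qa0.255 R130.0 Ft2.7 Fn5.4 Fy0.1 w20.0
0.280 t17.41 qa0.275 R130.0 Ft2.7 Fn5.0 Fy-0.1 w19.6
0.300 t17.73 qa0.295 R130.0 Ft2.9 Fn4.4 Fy0.1 w19.7
0.320 t18.04 qa0.315 R130.0 Ft2.5 Fn4.8 Fy-0.0 w19.6
0.340 t18.36 qa0.336 R129.9 Ft2.6 Fn5.1 Fy0.0 w19.8
0.360 t18.68 qa0.357 R129.9 Ft2.7 Fn4.2 Fy0.3 w19.9
0.380 t18.99 qa0.388 R130.0 Ft-2.2 Fn3.7 Fy0.1 w19.7
0.400 t19.31 qa0.399 R130.0 Ft1.1 Fn3.5 Fy-0.1 w19.8
0.420 t19.62 qa0.417 R130.0 Ft2.4 Fn3.7 Fy-0.3 w20.1
0.440 t19.94 qa0.438 R129.9 Ft3.0 Fn3.8 Fy-0.9 w20.0
0.460 t20.26 qa0.459 R129.9 Ft2.6 Fn3.2 Fy-0.5 w20.0
0.480 t20.57 qa0.479 R129.9 Ft2.3 Fn3.2 Fy-0.9 w19.5
0.500 t20.89 qa0.499 R129.9 Ft3.0 Fn2.8 Fy-1.5 w19.8
0.520 t21.21 qa0.520 R129.9 Ft3.0 Fn2.5 Fy-1.7 w19.6
```

```bash
python3 - <<'E'
from h import *
for q in np.arange(.54,.841,.02): step(q)
step(.85)
im,d=optics.get_image("side");cv2.imwrite("pics/s3.png",cv2.resize(im[130:250,200:330],None,fx=5,fy=5,interpolation=cv2.INTER_CUBIC)[:,:,::-1])
E
```

```text
0.540 t21.52 qa0.541 R130.0 Ft2.6 Fn1.6 Fy-1.9 w19.9
0.560 t21.84 qa0.561 R130.0 Ft1.9 Fn1.2 Fy-2.2 w19.5
0.580 t22.16 qa0.588 R130.1 Ft-2.4 Fn-0.7 Fy-1.4 w19.9
0.600 t22.48 qa0.599 R130.0 Ft0.8 Fn-0.0 Fy-3.0 w19.8
0.620 t22.79 qa0.618 R129.9 Ft2.1 Fn0.6 Fy-3.0 w20.0
0.640 t23.11 qa0.639 R129.9 Ft2.8 Fn0.1 Fy-3.6 w20.0
0.660 t23.43 qa0.661 R129.9 Ft3.3 Fn0.1 Fy-3.7 w19.3
0.680 t23.74 qa0.681 R130.0 Ft3.2 Fn-0.2 Fy-3.8 w19.8
0.700 t24.06 qa0.701 R129.9 Ft2.7 Fn-0.9 Fy-4.0 w20.1
0.720 t24.38 qa0.721 R129.9 Ft3.3 Fn-0.7 Fy-4.4 w19.6
0.740 t24.69 qa0.741 R129.9 Ft3.0 Fn-1.3 Fy-4.8 w19.6
0.760 t25.01 qa0.767 R130.1 Ft-3.2 Fn-4.8 Fy-3.5 w19.5
0.780 t25.32 qa0.784 R130.1 Ft-2.6 Fn-3.8 Fy-3.6 w20.0
0.800 t25.64 qa0.797 R130.0 Ft1.4 Fn-1.8 Fy-4.5 w19.5
0.820 t25.96 qa0.814 R129.9 Ft3.1 Fn-0.8 Fy-4.7 w19.7
0.840 t26.27 qa0.833 R129.9 Ft4.0 Fn-0.6 Fy-5.2 w20.0
0.850 t26.59 qa0.843 R129.9 Ft4.3 Fn-0.7 Fy-5.0 w19.7
```

View pics/s3.png

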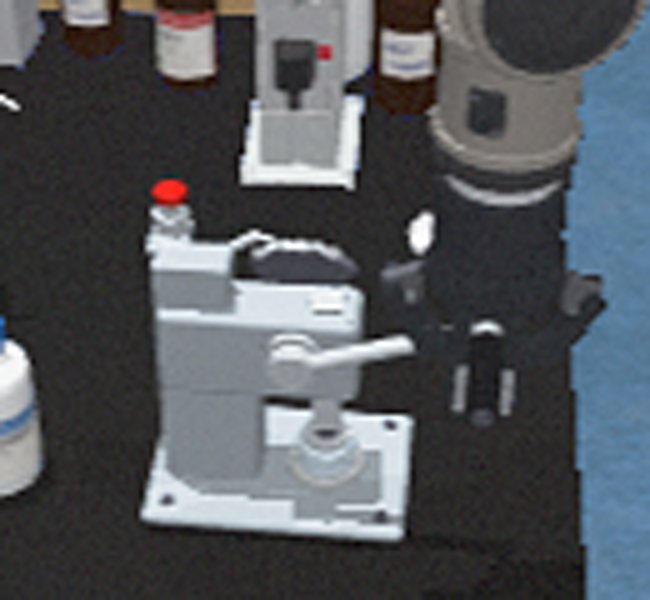

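```bash
python3 - <<'E'
from h import *
st()
im,d=optics.get_image("side");P=pts("side",d)
c,s=np.cos(YAW),np.sin(YAW)
L=P-[.5805,.1265,0]; L=np.stack([c*L[...,0]+s*L[...,1],-s*L[...,0]+c*L[...,1],L[...,2]],-1)
m=np.zeros(d.shape,bool);m[185:220,255:305]=1
k=m&(im.min(-1)>90)&(L[...,1]>.027)&(L[...,1]<.05)&(L[...,0]<-.02)&(L[...,2]>.1)
q=L[k];print(len(q),np.percentile(q,[3,50,97],0).round(3))
a=np.polyfit(q[:,0],q[:,2],1);print("slope deg",np.degrees(np.arctan(-a[0])))
print("ray from shaft",np.degrees(np.arctan2(q[:,2]-.138,-q[:,0])).round(1)[::6])
for i in range(3): r.hold(.3); st()
E
```

```text
26.64 [0.4615 0.2143 0.1878] F [ 2.3 -6.1  3.5] w 0.0197
80 [[-0.126  0.032  0.147]
 [-0.052  0.038  0.16 ]
 [-0.022  0.043  0.189]]
slope deg 20.723266481002085
ray from shaft [23.5 21.5 24.6 24.6 25.6 22.6 36.4 23.7 22.5 28.1 22.7 17.  15.3 18. ]
 26.99 [0.4615 0.2143 0.1877] F [ 2.4 -5.4  3.1] w 0.02
 27.29 [0.4615 0.2143 0.1878] F [ 2.1 -5.1  1.9] w 0.0197
 27.59 [0.4615 0.2143 0.1877] F [ 2.1 -5.   3.9] w 0.0196
```

```bash
python3 - <<'E'
from h import *
step(.86); r.hold(.5); step(.86)
im,d=optics.get_image("scene");cv2.imwrite("pics/e.png",cv2.resize(im[150:290,140:380],None,fx=3,fy=3)[:,:,::-1])
r.finish_job()
E
```

```text
0.860 t27.91 qa0.853 R129.9 Ft4.1 Fn-0.7 Fy-5.3 w19.8
0.860 t28.73 qa0.853 R129.9 Ft3.8 Fn-0.5 Fy-4.9 w19.6
the job is handed in; nothing more can be done
```

View pics/e.png

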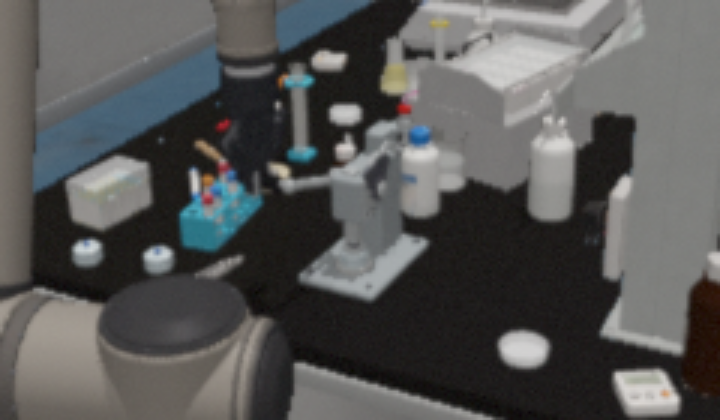

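I handed the job in at about 29 s with the gripper still holding the lever just past the fourth click.

- **Release:** I pushed the plunger down about 8 mm until it bottomed out, the force rising to 19 N at the stop. The side camera then showed the grip's top at about 0.27 m, which matches the lever at its stop.
- **Lever:** I gripped the black grip at the stop and brought it down along its arc. The pull dipped four times, at measured angles of about 0.19, 0.39, 0.59 and 0.77 rad, and I saw no fifth dip.
- **Hold:** The last reading was about 0.853 rad from the arm's position, with a steady pull of about 4 N from the spring, so the lever is not resting on the pawl.

**Checks that disagreed or are missing:**
- The rod's slope in the side camera, taken just before the last small step, gave about 0.825 rad where the arm's position gave 0.843 rad. Both are past 0.8 and well short of 1.0.
- There was also a steady sideways force of about 5 N on the grip, probably from a small error in my estimate of the press's angle.
- I did not measure the cap. That it is home is inferred from the lever being past the fourth click.

In the last scene picture the other things on the bench appear where they were, but I checked this only by eye.

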